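Latch the sprung tube clamp open and take the tube out

ROBOT

A 7-joint arm with a two-finger parallel gripper is mounted at the origin on a cart in front of the work surface, level with it; the furniture and walls round the work are solid. World frame = base frame: x ahead of the robot, y to its left, z up, the work surface at z = 0. Lengths are in m, angles in rad, forces in N, time in s.
With the tool pointing down it reaches from about 0.4 to 0.925 m from the base axis. Payload 4.1 kg.
Tool frame: the origin (TCP) lies between the finger pads; the fingertips stand 17 mm ahead of it and the grasp point (between the pads) lies 2 mm behind it; y points along the fingers, z is the direction in which the jaws open and shut, and the axes are right-handed (so a half turn about y gives the same grasp; the last joint's range is limited). The gripper opens to 85 mm and grips with 20 to 120 N. Pads are 22 mm wide; open, the fingers measure 114 mm over their backs; the gripper's body (76 mm by 85 mm) begins 54 mm behind the grasp point. The pads swing forward as they close: fully open they stand 13 mm farther back than shut.
Start: joints at [1.009, 0.398, 0.045, 1.537, -0.019, 1.207, -0.051], TCP at [0.29, -0.582, 0.248] pointing down, gripper open.
Joint ranges: [-2.82, 2.82], [-0.49, 2.23], [-1.37, 1.46], [0, 2.46], [-1.36, 4.5], [0.23, 2], [-2.94, 2.94]. Speed limits (rad/s): [2.57, 2.57, 3.14, 3.14, 3.14, 3.14, 3.14].

INTERFACE

Orientations are given as a 3x3 rotation matrix whose columns are the frame's x, y, z axes.
In Python, from bench import env gives the robot as it stands.
- The arm moves only by the tool servo_tool, never from a script. Its argument "motion" is a list that holds one entry, the list of rows, each a list of 7 numbers: the turn, a rotation vector about the tool's x, y, z in degrees, then the shift along the tool's x, y, z in cm, then the opening, from 0 (shut) to 1 (fully open). A call has 1 to 20 rows; each row shifts and turns the commanded pose from where the row before left it, along the tool's axes as they then stand; what a row does not reach is not made up. A row lasts 1/8 s, in which the tool goes at most 62.5 mm and 10.7 degrees, less where a joint would pass 70% of its speed; a pose out of reach is approached as far as the arm can. A call is refused whole if a number of a shift passes 6.25 or a number of a turn 10.7, either way. A call with a gripper value outside its range is refused whole. The fingers move at their own pace and stop on an object; "newtons" is the grip in N (left out, the last holds). Time passes only in rows, so rows that do not move let the fingers close. It gives the time, the measured TCP pose, the force and the opening at its end, in the units of the state.
- env.read_state(): the state, without advancing time (a new reading comes with each control period).
- env.snapshot(name): name is "scene" or "top" or "wrist"; returns a dict with "color" (420x560x3 uint8, blue, green, red), "range_z" (420x560 float32, m along the optical axis (not along the pixel's ray), 0 where there is no reading), "fx", "fy", "cx", "cy" (pixels), "T" (4x4, takes a point from camera to world coordinates); the wrist camera has in their place "mount" (4x4, takes a point from camera to tool coordinates, whose origin is the TCP and whose axes are the tool frame's). Camera axes: x right, y down, z forward; pixel columns grow to the right and rows downward; lengths in m; the calibration is good to about 2 mm. A picture is of the moment at which its call begins: read the wrist's pose just before it.
- env.hand_in(): hands the job in, once; it reports no verdict.
Trained networks look in a picture, given as the dict that the camera call returned (one of the last four; its "shot" number tells which), for a name from the list of things; names that differ only in an ending like _2 or _b are one class to them, and where a whole thing is asked for, a point or a joint stands for the part that bears it (a point fixed in the world has none). Each returns a list of dicts, best first, with "conf" (0 to 1); they miss things now and then, are a little off and sometimes report something else, mostly with a low value. They report only what shows in the picture. A call takes as long as a camera call.
- env.silhouettes(picture, label): "region" (420x560 bool, what is visible of it) and "xy" ([column, row] in pixels, amid what is visible of it).
The state is a dict: "time_s": time; "joint_positions": joint angles; "qvel": joint speeds; "joint_efforts": joint torques, N m; "ee_pos": TCP position; "tool_rot": TCP orientation; "wrist_force": force on the tool from outside, world axes, zero at the start; "moment": the same for the moment, N m; "finger_gap": opening from 0.0 (shut) to 1.0 (fully open).
Only numpy, scipy, OpenCV 4.12 (cv2) and the standard library are available. Lean on these libraries where they do the work, as an engineer would, in place of code of your own. Each camera call takes 0.05 s, during which the arm holds its last target.

TASK

The culture tube is held by the sprung jaw of the tube clamp. Push the clamp's red grip away from you to the end of its slot, move it left and let it settle back into its holding notch, so that the jaw stays open when you let go; then lift the tube out and lay it inside the steel tray. Leave the clamp latched open, and do not knock the lamp over it or disturb the other things on the bench.

Things in the scene. Friction and masses are not known exactly. Their poses are not given: they have to be found in the camera images.
- clamp: tube clamp fixed to the bench, aluminium base 225 x 210 x 8 mm. Origin on the bench; its x points away from the robot, y left, z up; base from x = -100 to +125 mm. A sprung jaw (44 mm wide, z 27 to 44) presses the tube's middle against two grey cradle posts in front. Behind it the red grip runs in a dark slotted gate plate (x -16 to 72, y -24 to 44, top z 54 mm; yellow stripe on the notch side).
- lamp: white lamp fixed on the clamp (same origin and axes). Its head overhangs the gate: x 45 to 128, y -80 to 100, z 190 to 208 mm; column x 106 to 122, y -18 to 18. A gripper pointing straight down hits the head when the grip is pushed back; leaned 28 to 45 degrees, fingers pointing forward and down, it passes in front of it.
- jaw (a joint): travel of the jaw along clamp x (m): 0 as it presses on the tube, grows as it opens, end stop 0.050. A spring (120 N/m; 6 N at 0, 11 N at 0.044) drives it back. The red grip rides on it.
- grip (a joint): sideways travel of the grip along clamp y (m): 0 in the straight slot, stop at 0.022; a weak spring (0.7 to 2 N) returns it. The gate lets it go sideways only at jaw > 0.044; moved there to 0.020 or more and let back, its pin drops 6 mm behind a lip and stays in the notch at jaw 0.038, grip 0.020 to 0.022.
- grip_mid (a point): middle of the red grip: an upright cylinder 24 mm in diameter from z = 60 to 112 mm, this point at z = 88 mm and on its axis. At the start it is at x = 0, y = 0 in the clamp frame. Axes as the clamp's.
- notch (a point): fixed point where grip_mid stands when the grip is held in the notch: clamp x = 38, y = 21, z = 88 mm
- cradle (a point): point at clamp x = -70, y = 0, z = 26 mm: under the middle of the tube in the cradle. The cradle posts stand at y = -60 and +60 mm, 22 mm wide in y, x -88 to -52 mm, seat z 26, front stops to z 44. Between them all is free down to the base plate (z 8).
- tube: closed culture tube with brownish filling, 20 mm thick, 193 mm long, 24 to 45 g, along its own y; origin at the middle of its underside (10 mm below its axis). At first in the cradle along clamp y, up to 8 mm off centre. With the jaw latched 38 mm are free behind it, in front of it between the posts all is free.
- tray: open steel tray, fixed, 150 (own x) x 240 (own y) x 22 mm high, walls and floor 4 mm; origin under its centre on the bench
- reagent_bottle: bystander: white bottle with screw cap, 47 mm wide, 100 mm tall, origin under its centre
- marker: bystander: felt marker lying on the bench in front, 131 x 11 mm, long along its y, origin at the middle of its underside
- tube_bundle: bystander: bundle of tubes beyond the tray on the left, 82 x 215 x 38 mm, long along its y, origin at the middle of its underside

How it is judged:
By the outcome, as a careful person would: the job done as asked, in the order asked, and still so for the second after the job is handed in, with the robot touching nothing.
It also fails if it takes over 51 s, if anything falls off the work surface, if the arm or the gripper's body presses on something with over 40 N, if the wrist force passes 120 N, or if a joint passes its speed limit or range.

## Working session

There is one attempt and no reset: what is moved stays moved. The work goes in short steps, Python scripts to look and compute and a tool call to move; the robot and the scene stay as the last step left them, time stands still between calls to the robot, and variables do not carry over. Pictures are saved under pics/ and viewed, and the job is handed in when it is done.

Besides the shell and the picture viewer there is one more tool, called as name(argument=value, ...) on one line, values as JSON. servo_tool: Moves the arm, as the interface text tells. Its arguments: {"type":"object","properties":{"motion":{"type":"array","items":{"type":"array","items":{"type":"array","items":{"type":"number"}}}},"newtons":{"type":"number"}},"required":["motion"]}

```bash
ls; mkdir -p pics; cat > h.py <<'E'
import numpy as np, cv2
from bench import env
def snap(n,fn=None):
    st=env.read_state(); p=env.snapshot(n)
    if n=="wrist":
        T=np.eye(4);T[:3,:3]=np.array(st["tool_rot"]);T[:3,3]=st["ee_pos"];p["T"]=T@np.array(p["mount"])
    if fn: cv2.imwrite("pics/"+fn,p["color"])
    return p
def pts(p,mask):
    r,c=np.nonzero(mask&(p["range_z"]>0)); z=p["range_z"][r,c]
    P=np.stack([(c-p["cx"])/p["fx"]*z,(r-p["cy"])/p["fy"]*z,z,np.ones_like(z)])
    return (np.array(p["T"])@P)[:3].T
def st():
    s=env.read_state(); print(s["time_s"],np.round(s["ee_pos"],4),np.round(s["tool_rot"],3).tolist(),np.round(s["wrist_force"],1),s["finger_gap"],np.round(s["joint_positions"],2)); return s
E
python3 - <<'E'
from h import *
st()
for n in ["scene","top"]:
    p=snap(n,n+"0.png")
    for l in ["clamp","lamp","grip_mid","tube","tray","reagent_bottle","marker","tube_bundle"]:
        try:
            for d in env.silhouettes(p,l)[:2]:
                P=pts(p,d["region"]); 
                print(n,l,round(d["conf"],2),np.round(d["xy"]),len(P),np.round(np.percentile(P,[2,50,98],axis=0),3).tolist() if len(P) else "")
        except Exception as e: print(l,e)
E
```

```text
pics
0.0 [ 0.29   -0.5811  0.2473] [[-0.895, -0.001, 0.447], [-0.447, 0.002, -0.895], [0.0, -1.0, -0.002]] [-0.3  0.8  0.2] 1.000970613653459 [ 1.01  0.4   0.04  1.54 -0.02  1.21 -0.05]
scene clamp 0.61 [313. 170.] 2956 [[0.431, -0.289, 0.005], [0.573, -0.177, 0.04], [0.653, -0.09, 0.212]]
scene lamp 0.94 [300. 125.] 1044 [[0.57, -0.28, 0.026], [0.629, -0.195, 0.207], [0.66, -0.105, 0.214]]
scene grip_mid 0.65 [323. 163.] 107 [[0.515, -0.199, 0.059], [0.524, -0.189, 0.09], [0.538, -0.181, 0.115]]
scene grip_mid 0.42 [258. 243.] 3142 [[0.369, 0.1, 0.002], [0.446, 0.224, 0.006], [0.518, 0.338, 0.024]]
scene tube 0.48 [338. 182.] 219 [[0.443, -0.266, 0.03], [0.457, -0.176, 0.044], [0.476, -0.089, 0.05]]
scene tray 0.78 [257. 244.] 3296 [[0.368, 0.1, 0.001], [0.446, 0.222, 0.006], [0.518, 0.338, 0.024]]
scene reagent_bottle 0.97 [267. 192.] 403 [[0.557, 0.01, 0.006], [0.571, 0.037, 0.055], [0.597, 0.051, 0.102]]
scene marker 0.51 [322. 162.] 108 [[0.515, -0.2, 0.058], [0.524, -0.189, 0.09], [0.538, -0.181, 0.115]]
scene marker 0.18 [269. 192.] 408 [[0.557, 0.01, 0.005], [0.571, 0.037, 0.
[... 575 characters left out ...]
 434 [[0.449, -0.268, 0.035], [0.463, -0.18, 0.044], [0.48, -0.093, 0.049]]
top tray 0.71 [404. 177.] 7107 [[0.438, -0.292, 0.005], [0.58, -0.185, 0.04], [0.658, -0.097, 0.212]]
top tray 0.67 [250. 223.] 4592 [[0.375, 0.102, 0.0], [0.447, 0.218, 0.005], [0.518, 0.334, 0.024]]
top reagent_bottle 0.52 [320. 175.] 249 [[0.561, 0.008, 0.013], [0.577, 0.03, 0.077], [0.598, 0.048, 0.104]]
top marker 0.58 [343. 252.] 198 [[0.366, -0.093, -0.001], [0.381, -0.041, 0.01], [0.396, 0.026, 0.016]]
top tube_bundle 0.64 [163. 224.] 1954 [[0.352, 0.428, 0.01], [0.445, 0.461, 0.034], [0.541, 0.505, 0.04]]
top tube_bundle 0.37 [340. 249.] 181 [[0.366, -0.09, 0.003], [0.38, -0.033, 0.01], [0.393, 0.03, 0.016]]
```

View pics/scene0.png

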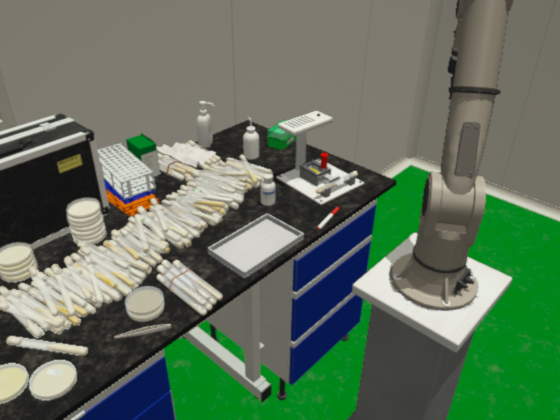

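View pics/top0.png

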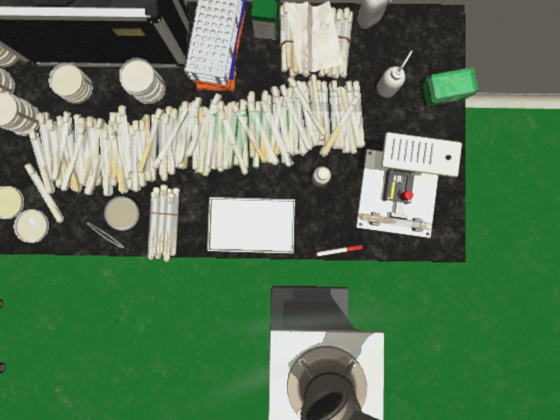

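```bash
python3 - <<'E'
from h import *
def rect(P):
    (c,s,a)=cv2.minAreaRect(P[:,:2].astype(np.float32)); return np.round(c,4),np.round(s,3),round(a,2)
p=snap("top")
for l in ["clamp","tube","tray","lamp","marker","tube_bundle"]:
    for d in env.silhouettes(p,l)[:2]:
        if d["conf"]<.4: continue
        m=cv2.erode(d["region"].astype(np.uint8),np.ones((2,2)))>0
        P=pts(p,d["region"])
        if l=="clamp":
            print("base",rect(P[(P[:,2]<.014)])); Q=P[(P[:,2]>.048)&(P[:,2]<.06)]; print("gate",rect(Q), np.round(np.percentile(Q,[2,98],axis=0),3).tolist())
        if l=="tube": P=P[P[:,2]>.036]
        if l=="lamp": P=P[P[:,2]>.19]
        print(l,round(d["conf"],2),rect(P))
for n in ["top","scene"]:
    p=snap(n); d=env.silhouettes(p,"grip_mid")[0]; P=pts(p,d["region"]); Q=P[P[:,2]>.108]; print(n,"gripcap",Q.mean(0),(Q.min(0)+Q.max(0))/2,len(Q))
    a=[320,120,520,270] if n=="top" else [240,90,400,230]
    cv2.imwrite(f"pics/crop_{n}.png",cv2.resize(p["color"][a[1]:a[3],a[0]:a[2]],None,fx=4,fy=4,interpolation=2))
E
```

```text
base (array([ 0.5709, -0.2009]), array([0.217, 0.285]), 83.71)
gate (array([ 0.5209, -0.1945]), array([0.18 , 0.087]), 9.65) [[0.514, -0.224, 0.049], [0.603, -0.153, 0.059]]
clamp 0.8 (array([ 0.5709, -0.2009]), array([0.217, 0.285]), 83.71)
base (array([ 0.4787, -0.1459]), array([0., 0.]), 0.0)
gate (array([ 0.4626, -0.1772]), array([0.168, 0.009]), 83.12) [[0.45, -0.258, 0.048], [0.474, -0.101, 0.052]]
clamp 0.44 (array([ 0.4638, -0.1819]), array([0.188, 0.021]), 83.13)
tube 0.88 (array([ 0.462 , -0.1821]), array([0.19, 0.02]), 83.24)
tray 0.6 (array([0.4457, 0.2186]), array([0.248, 0.151]), 89.25)
lamp 0.79 (array([ 0.6188, -0.1953]), array([0.18 , 0.084]), 83.12)
marker 0.61 (array([ 0.5274, -0.2088]), array([0.053, 0.022]), 80.44)
marker 0.6 (array([ 0.379 , -0.0294]), array([0.01 , 0.128]), 10.42)
tube_bundle 0.9 (array([0.3651, 0.5596]), array([0.187, 0.441]), 41.99)
top gripcap [ 0.53059875 -0.19423137  0.11239907] [ 0.53034527 -0.19476759  0.11224375] 63
scene gripcap [ 0.52460926 -0.19021965  0.11261628] [ 0.52527896 -0.19116929  0.11234448] 14
```

The scene picture shows the clamp and lamp at the back right, with the red grip at about (323,163), the tube at (338,182) and the tray at (257,244). In the top picture the grip is at (408,196), the tube at (398,222), the tray at (250,224), the marker at (340,250) and the bottle at (320,175). Lamp, tube and grip agree on a clamp origin near (0.531, -0.195) with yaw -6.9°.

servo_tool(motion=[[[0, 0, 0, -3.18, 0, -2.79, 1], [0, 0, 0, -3.18, 0, -2.79, 1], [0, 0, 0, -3.18, 0, -2.79, 1], [0, 0, 0, -3.18, 0, -2.79, 1], [0, 0, 0, -3.18, 0, -2.79, 1], [0, 0, 0, -3.18, 0, -2.79, 1], [0, 0, 0, -3.18, 0, -2.79, 1], [0, 0, 0, -3.18, 0, -2.79, 1], [0, 0, 0, -3.18, 0, -2.79, 1], [0, 0, 0, -3.18, 0, -2.79, 1], [0, 8.4, 0, 0, 0, 0, 1], [0, 8.4, 0, 0, 0, 0, 1], [0, 8.4, 0, 0, 0, 0, 1], [0, 8.4, 0, 0, 0, 0, 1], [0, 0, 9.5, 0, 0, 0, 1], [0, 0, 9.5, 0, 0, 0, 1], [0, 0, 9.5, 0, 0, 0, 1], [0, 0, 9.5, 0, 0, 0, 1]]])

```text
time_s: 3.7
ee_pos: [0.4501, -0.1905, 0.2494]
tool_rot: [[-0.779, 0.615, -0.124], [0.096, -0.079, -0.992], [-0.62, -0.785, 0.002]]
wrist_force: [1.5, 2.1, 0.6]
finger_gap: 1.0
```

```bash
cat >> h.py <<'E'
yaw=np.radians(-6.9); O=np.array([.5313,-.1948,0])
C=np.array([[np.cos(yaw),-np.sin(yaw),0],[np.sin(yaw),np.cos(yaw),0],[0,0,1.]])
def w(c): return O+C@np.array(c)/1000
def toc(p): return (np.array(p)-O)@C*1000
def plan(target,R=None,s=None):
    from scipy.spatial.transform import Rotation as Ro
    s=s or env.read_state(); A=np.array(s["tool_rot"])
    if R is not None: print("turn deg(tool)",np.round(np.degrees(Ro.from_matrix(A.T@R).as_rotvec()),2))
    print("shift cm (tool, now)",np.round(A.T@(np.array(target)-s["ee_pos"])*100,2))
    if R is not None: print("shift cm (tool, after turn)",np.round(R.T@(np.array(target)-s["ee_pos"])*100,2))
def Rl(th):
    th=np.radians(th); f=np.sin(th)*C[:,0]-np.cos(th)*C[:,2]; z=-C[:,1]; return np.stack([np.cross(f,z),f,z],1)
E
python3 - <<'E'
from h import *
s=st(); print("clamp frame TCP",toc(s["ee_pos"]))
R=Rl(38); g=w([0,0,91]); plan(g+R[:,1]*(.002-.09),R)
p=snap("wrist","w1.png"); p=snap("scene","s1.png")
E
```

```text
3.7 [ 0.4501 -0.1905  0.2494] [[-0.779, 0.615, -0.124], [0.096, -0.079, -0.992], [-0.62, -0.785, 0.002]] [1.5 2.1 0.6] 0.9998756279775439 [ 0.44 -0.18 -0.01  2.35 -0.54  0.38 -0.81]
clamp frame TCP [-81.15701958  -5.52800919 249.44140109]
turn deg(tool) [-0.24 -0.12 -0.29]
shift cm (tool, now) [ 3.4   8.66 -0.58]
shift cm (tool, after turn) [ 3.36  8.68 -0.55]
```

View pics.

View pics/w1.png

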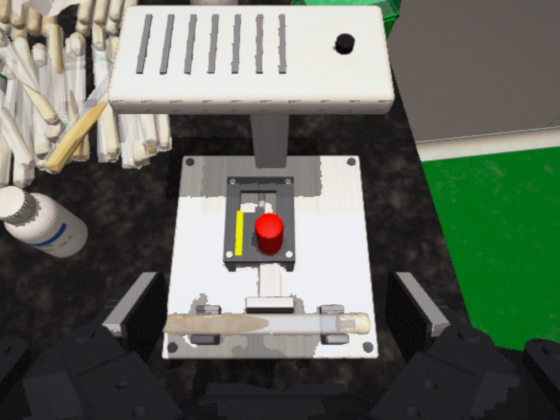

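```bash
python3 - <<'E'
from h import *
p=snap("wrist")
for d in env.silhouettes(p,"grip_mid")[:2]:
    P=pts(p,d["region"]); print(d["conf"],d["xy"],len(P))
    if len(P):
        Q=(P-O)@C*1000; print(np.round(np.percentile(Q,[2,50,98],axis=0),1)); T=Q[Q[:,2]>108]; print("cap",T.mean(0),len(T))
d=env.silhouettes(p,"tube")
for d in d[:1]:
    Q=(pts(p,d["region"])-O)@C*1000; print("tube",d["conf"],np.round(np.percentile(Q,[2,50,98],axis=0),1))
E
```

```text
0.71 [271.5, 221.1] 1013
[[-12.8 -11.3  65.5]
 [ -7.3  -0.9 110.7]
 [  7.8   9.9 113.1]]
cap [ -2.43866842  -0.85313217 111.53038078] 609
tube 0.81 [[-79.6 -87.3   8.8]
 [-71.6   3.8  43.6]
 [-61.5  91.   46.1]]
```

The wrist view shows the grip upright at (269,232) in front of the lamp head, with the tube across row 322. The clear path is to slide in along the lean.

servo_tool(motion=[[[0, 0, -0.3, 1.13, 2.9, -0.17, 1], [0, 0, 0, 1.13, 2.9, -0.17, 1], [0, 0, 0, 1.13, 2.9, -0.17, 1], [0, 0, 0, 0, 3, 0, 1], [0, 0, 0, 0, 3, 0, 1], [0, 0, 0, 0, 3, 0, 1], [0, 0, 0, 0, 0, 0, 1], [0, 0, 0, 0, 0, 0, 1]]], newtons=40)

```text
time_s: 4.95
ee_pos: [0.5222, -0.1956, 0.132]
tool_rot: [[-0.805, 0.584, -0.11], [0.109, -0.036, -0.993], [-0.584, -0.811, -0.035]]
wrist_force: [-0.0, 0.4, -0.0]
finger_gap: 1.0
```

```bash
python3 - <<'E'
from h import *
s=st(); R=np.array(s["tool_rot"]);print("clamp frame TCP",toc(s["ee_pos"]),"grasp pt",toc(s["ee_pos"]-.002*R[:,1]))
R=Rl(38); g=w([0,0,91]); plan(g+R[:,1]*(.002),R)
p=snap("wrist","w2.png")
for d in env.silhouettes(p,"grip_mid")[:1]:
    Q=(pts(p,d["region"])-O)@C*1000; print(np.round(np.percentile(Q,[2,50,98],axis=0),1))
E
```

```text
4.95 [ 0.5222 -0.1956  0.132 ] [[-0.805, 0.584, -0.11], [0.109, -0.036, -0.993], [-0.584, -0.811, -0.035]] [-0.   0.4 -0. ] 0.9997127443879564 [ 0.22  0.18  0.19  2.32 -1.36  0.23 -0.01]
clamp frame TCP [ -8.93207922  -1.86887805 132.00951271] grasp pt [-10.09959849  -1.93720414 133.63192768]
turn deg(tool) [ 1.94 -0.72  2.27]
shift cm (tool, now) [ 1.66  4.05 -0.03]
shift cm (tool, after turn) [ 1.82  3.98 -0.19]
[[-12.4 -11.2  87.5]
 [ -2.6  -1.2 111.6]
 [  8.3   9.  113.1]]
```

View pics/w2.png

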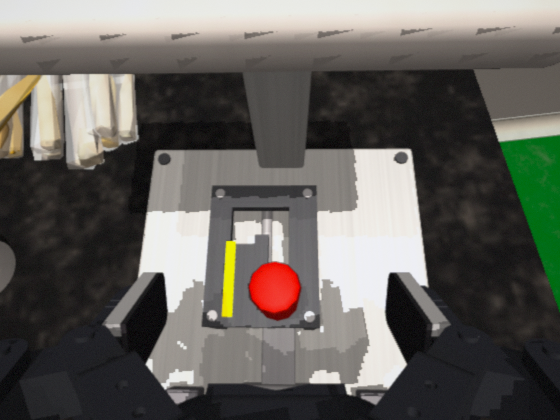

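The arm stopped at joint limits (joint 5 at -1.36, joint 6 at 0.23), because a 38° lean is close to the forearm direction here. I'll fit a simple kinematic model to the readings to find a feasible lean and yaw.

```bash
python3 - <<'E'
from h import *
from scipy.spatial.transform import Rotation as Ro
s=env.read_state(); print(np.array(s["joint_positions"]).tolist(),np.array(s["ee_pos"]).tolist(),np.array(s["tool_rot"]).tolist())
D=[([1.009,0.398,0.045,1.537,-0.019,1.207,-0.051],[[-.895,-.001,.447],[-.447,.002,-.895],[0,-1,-.002]]),
([.44,-.18,-.01,2.35,-.54,.38,-.81],[[-0.779, 0.615, -0.124], [0.096, -0.079, -0.992], [-0.62, -0.785, 0.002]]),
(s["joint_positions"],s["tool_rot"])]
import itertools
res=[]
for sg in itertools.product([1,-1],repeat=7):
    Ms=[];
    for q,R in D:
        q=np.array(q)*sg
        A=Ro.from_euler("ZYZYZYZ"[:3],q[:3])*Ro.from_euler("YZY",q[3:6])*Ro.from_euler("Z",q[6])
        Ms.append((A.as_matrix(),np.array(R)))
    # R = Bz(b) * A * X ; search base rot about z
    for b in np.linspace(-np.pi,np.pi,126)[:-1]:
        B=Ro.from_euler("Z",b).as_matrix()
        X=[(B@A).T@R for A,R in Ms]
        e=np.linalg.norm(X[0]-X[1])+np.linalg.norm(X[0]-X[2])
        res.append((e,sg,round(b,2),np.round(X[0],2).tolist()))
res.sort(key=lambda r:r[0])
for r in res[:8]: print(r)
E
```

```text
[0.21779010282652886, 0.17464921605315847, 0.18831538768717102, 2.3207814587723536, -1.3599683763383084, 0.22867937493532772, -0.014284583430991692] [0.5212228079209221, -0.19550520305150706, 0.13201640639016277] [[-0.8045796742041105, 0.5834852656286796, -0.11043773201146836], [0.1098375147579837, -0.03654297974732115, -0.9932775699586581], [-0.5835985505545722, -0.8113011496512353, -0.034686832735009034]]
(np.float64(0.021395493590615922), (-1, -1, -1, -1, -1, -1, -1), np.float64(-3.14), [[0.0, -0.0, 1.0], [1.0, 0.0, -0.0], [-0.0, 1.0, 0.0]])
(np.float64(0.04396752882985189), (-1, 1, -1, 1, -1, 1, -1), np.float64(-0.03), [[-0.03, 0.0, -1.0], [-1.0, -0.0, 0.03], [-0.0, 1.0, 0.0]])
(np.float64(0.058199611250580034), (-1, 1, -1, 1, -1, 1, -1), np.float64(0.03), [[0.02, 0.0, -1.0], [-1.0, -0.0, -0.02], [-0.0, 1.0, 0.0]])
(np.float64(0.08543925884759543), (-1, -1, -1, -1, -1, -1, -1), np.float64(3.09), [[0.05, -0.0, 1.0], [1.0, 0.0, -0.05], [-0.0, 1.0, 0.0]])
(np.float64(0.1012692093613817), (-1, -1, -1, -1, -1, -1, -1), np.float64(-3.09), [[-0.05, -0.0, 1.0], [1.0, 0.0, 0.05], [-0.0, 1.0, 0.0]])
(np.float64(0.12927687294885387), (-1, 1, -1, 1, -1, 1, -1), np.float64(-0.08), [[-0.08, 0.0, -1.0], [-1.0, -0.0, 0.08], [-0.0, 1.0, 0.0]])
(np.float64(0.14548584044915147), (-1, 1, -1, 1, -1, 1, -1), np.float64(0.08), [[0.07, 0.0, -1.0], [-1.0, -0.0, -0.07], [-0.0, 1.0, 0.0]])
(np.float64(0.17371682820519013), (-1, -1, -1, -1, -1, -1, -1), np.float64(3.04), [[0.1, -0.0, 1.0], [1.0, 0.0, -0.1], [-0.0, 1.0, 0.0]])
```

servo_tool(motion=[[[0, 0, 0, 0, -4, 0, 1], [0, 0, 0, 0, -4, 0, 1], [0, 0, 0, 0, 0, 0, 1]]])

```text
time_s: 5.42
ee_pos: [0.4835, -0.1922, 0.1889]
tool_rot: [[-0.801, 0.589, -0.107], [0.107, -0.035, -0.994], [-0.589, -0.808, -0.035]]
wrist_force: [-0.2, 0.4, -0.1]
finger_gap: 1.001
```

```bash
cat > log.py <<'E'
from bench import env
import json,numpy as np
s=env.read_state()
f=open("data.txt","a"); f.write(json.dumps([np.array(s[k]).tolist() for k in ("joint_positions","ee_pos","tool_rot")])+"\n"); print(s["time_s"],np.round(s["joint_positions"],3),np.round(s["ee_pos"],4))
E
cat > data.txt <<'E'
[[0.21779010282652886, 0.17464921605315847, 0.18831538768717102, 2.3207814587723536, -1.3599683763383084, 0.22867937493532772, -0.014284583430991692],[0.5212228079209221, -0.19550520305150706, 0.13201640639016277],0]
[[1.009, 0.398, 0.045, 1.537, -0.019, 1.207, -0.051],[0.29,-0.582,0.248],0]
[[0.44,-0.18,-0.01,2.35,-0.54,0.38,-0.81],[0.4501,-0.1905,0.2494],0]
E
python3 log.py
```

```text
5.425 [ 0.089 -0.008  0.339  2.345 -0.81   0.295 -0.538] [ 0.4835 -0.1922  0.1889]
```

servo_tool(motion=[[[0, 0, -5, 0, -3, 0, 1], [0, 0, -5, 0, 0, 0, 1], [0, 0, 0, 0, 0, 0, 1]]])

```text
time_s: 5.8
ee_pos: [0.4761, -0.1866, 0.2036]
tool_rot: [[-0.878, 0.47, -0.095], [0.105, -0.005, -0.994], [-0.468, -0.883, -0.045]]
wrist_force: [-0.1, 0.8, 0.4]
finger_gap: 1.001
```

```bash
python3 log.py
cat > kin.py <<'E'
import numpy as np, json
from scipy.optimize import least_squares
from scipy.spatial.transform import Rotation as Ro
SG=np.array([-1,1,-1,1,-1,1,-1.])
X=np.array([[0,0,-1],[-1,0,0],[0,1.,0]])
LO=np.array([-2.82,-.49,-1.37,0,-1.36,.23,-2.94]);HI=np.array([2.82,2.23,1.46,2.46,4.5,2,2.94])
def rz(a): c,s=np.cos(a),np.sin(a); return np.array([[c,-s,0],[s,c,0],[0,0,1]])
def ry(a): c,s=np.cos(a),np.sin(a); return np.array([[c,0,s],[0,1,0],[-s,0,c]])
def fk(q,v):
    q=np.array(q)*SG; R1=rz(q[0]); R2=R1@ry(q[1]); R3=R2@rz(q[2]); R4=R3@ry(q[3]); R5=R4@rz(q[4]); R6=R5@ry(q[5]); R7=R6@rz(q[6])
    p=np.array([0,0,v[0]])+R1@[v[1],v[2],0]+R3@[v[3],v[4],v[5]]+R5@[v[6],v[7],v[8]]+R7@[0,0,v[11]]+R6@[v[9],v[10],0]
    return p,R7@X
def fit():
    D=[json.loads(l) for l in open("data.txt")]
    def f(v): return np.concatenate([(fk(q,v)[0]-p) for q,p,_ in D]+[3e-4*np.array(v)])
    r=least_squares(f,[.3,0,0,0,0,.4,0,0,.4,0,0,.25]); return r.x,f(r.x)[:3*len(D)]
E
python3 - <<'E'
from kin import *
v,e=fit(); print(np.round(v,3)); print(np.round(e*1000,1))
E
```

```text
5.8 [ 0.08  -0.018  0.321  2.247 -0.383  0.485 -0.973] [ 0.4761 -0.1866  0.2036]
[ 0.245  0.011 -0.011  0.01  -0.032  0.511 -0.003 -0.     0.465  0.005
 -0.     0.303]
[ 0.  -0.3 -0.  -0.2 -0.  -0.1  0.2  0.3 -0.5 -0.2  0.4 -0.2  0.2 -0.3
  0.7]
```

```bash
cat >> kin.py <<'E'
from h import w,C
def Rly(th,ph):
    th=np.radians(th);ph=np.radians(ph)
    hd=C@np.array([np.cos(ph),np.sin(ph),0]); f=np.sin(th)*hd-np.array([0,0,np.cos(th)])
    z=-(C@np.array([-np.sin(ph),np.cos(ph),0])); return np.stack([np.cross(f,z),f,z],1)
def ik(p,R,seed,v,lim=True):
    def f(q):
        a,B=fk(q,v); return np.concatenate([(a-p)*10,Ro.from_matrix(B.T@R).as_rotvec()*3,1e-4*(q-seed)])
    r=least_squares(f,np.clip(seed,LO+.01,HI-.01),bounds=(LO,HI)) ; return r.x,np.abs(r.fun[:6]).max()
E
cat > srch.py <<'E'
from kin import *
v,_=fit(); rng=np.random.default_rng(0); W=[]
for th in (28,32,36,40,44):
    for ph in (-30,-15,0,15,30):
        for half in (0,1):
            R=Rly(th,ph)
            if half: R=R@np.diag([-1,1,-1])
            best=None
            for k in range(8):
                q0=rng.uniform([-.6,-.3,-1.2,1.5,-1.3,.3,-2.8],[.9,.9,1.2,2.4,4.4,1.2,2.8]); ok=True; m=9; Q=[]
                for c in ([0,0,90],[48,0,90],[48,22,90]):
                    q0,e=ik(w(c)+.002*R[:,1],R,q0,v)
                    if e>5e-3: ok=False;break
                    m=min(m,(q0-LO).min(),(HI-q0).min()); Q.append(q0)
                if ok and (best is None or m>best[0]): best=(m,Q)
            if best: print(th,ph,half,round(best[0],3),np.round(best[1][0],2),np.round(best[1][1],2),flush=True)
E
timeout 500 python3 srch.py
```

```text
28 -30 0 0.059 [-0.68  0.53  1.06  2.25 -1.09  0.29 -1.  ] [-0.64  0.62  1.04  2.14 -1.09  0.36 -1.05]
28 -30 1 0.24 [ 0.95  0.42 -0.95  2.22  1.29  0.6  -0.05] [ 0.9   0.5  -0.93  2.11  1.28  0.66  0.  ]
28 -15 0 0.0 [-0.41  0.38  0.78  2.27 -1.12  0.23 -0.63] [-0.41  0.47  0.79  2.16 -1.1   0.29 -0.69]
28 -15 1 0.0 [-0.41  0.38  0.78  2.27 -1.12  0.23  2.51] [-0.41  0.47  0.79  2.16 -1.1   0.29  2.45]
28 0 0 0.125 [ 1.21  0.46 -1.06  2.22  1.1   0.35 -2.39] [ 1.13  0.54 -1.03  2.12  1.11  0.42 -2.38]
28 0 1 0.117 [ 1.34  0.58 -1.25  2.22  1.26  0.5   0.64] [ 1.25  0.65 -1.22  2.12  1.26  0.56  0.67]
28 15 0 0.167 [ 1.37  0.58 -1.2   2.18  0.92  0.4  -1.87] [ 1.27  0.64 -1.16  2.08  0.94  0.45 -1.89]
28 15 1 0.052 [ 1.22  0.46 -0.98  2.19  0.54  0.28  1.59] [ 1.11  0.51 -0.92  2.08  0.57  0.32  1.56]
28 30 0 0.259 [ 0.43  0.34  0.05  2.15 -0.91  0.5   0.08] [ 0.38  0.4   0.07  2.05 -0.87  0.52  0.  ]
28 30 1 0.194 [ 1.38  0.61 -1.16  2.12  0.52  0.42  1.93] [ 1.27  0.65 -1.1   2.02  0.54  0.46  1.91]
32 -30 1 0.191 [ 0.81  0.37 -0.79  2.27  1.44  0.53 -0.23] [ 0.78  0.44 -0.78  2.16
[... 3078 characters left out ...]
 1 0.051 [ 1.17  0.53 -1.13  2.41  2.15  0.65 -0.53] [ 1.09  0.58 -1.07  2.31  2.1   0.64 -0.45]
44 0 0 0.038 [ 0.82  0.34 -0.51  2.41  3.23  0.31  1.75] [ 0.73  0.38 -0.45  2.31  3.17  0.27  1.79]
44 0 1 0.066 [ 1.27  0.5  -1.07  2.39  2.49  0.36 -0.55] [ 1.15  0.53 -0.97  2.3   2.42  0.34 -0.49]
44 15 0 0.103 [-0.15  0.49  0.78  2.36  4.34  0.8   0.8 ] [-0.15  0.54  0.75  2.26  4.35  0.77  0.72]
44 15 1 0.0 [ 1.12  0.42 -0.72  2.34  4.05  0.23 -1.85] [ 0.93  0.44 -0.56  2.24  4.17  0.23 -2.02]
44 30 0 0.0 [ 1.63  0.88 -1.37  2.22  1.03  0.27 -1.52] [ 1.53  0.92 -1.34  2.13  1.06  0.31 -1.54]
44 30 1 0.0 [ 1.63  0.88 -1.37  2.22  1.03  0.27  1.63] [ 1.53  0.91 -1.33  2.13  1.03  0.3   1.62]
```

```bash
cat > clr.py <<'E'
from kin import *
v,_=fit()
for a,b in ((38,42.5),(42.5,38)):
  for th,ph in ((28,0),(28,20),(28,30),(32,20),(32,25),(32,30),(35,20),(36,25),(36,30)):
    R=Rly(th,ph); Rc=C.T@R
    s,x,z=np.meshgrid(np.linspace(52,220,200),[-a,a],np.linspace(-b,b,40))
    P=np.array([48,10,92])+(-s[...,None])*Rc[:,1]+x[...,None]*Rc[:,0]+z[...,None]*Rc[:,2]
    P=P.reshape(-1,3); m=(P[:,2]>186)&(P[:,2]<212)
    print(a,th,ph,round(P[m][:,0].max(),1))
q=np.array([.2,.2,.2,2.2,-.9,.5,.0])
for th in (30,32,34,36):
  for ph in (15,20,25,30):
    R=Rly(th,ph); o=[]
    for c in ([0,0,90],[48,0,90],[48,22,90]):
        qq,e=ik(w(c)+.002*R[:,1],R,q,v); o.append((e<3e-3,min((qq-LO).min(),(HI-qq).min()).round(3)))
    print(th,ph,o,np.round(qq,2))
E
python3 clr.py
```

```text
38 28 0 40.9
38 28 20 55.9
38 28 30 63.1
38 32 20 49.3
38 32 25 53.2
38 32 30 57.0
38 35 20 44.2
38 36 25 46.3
38 36 30 50.5
42.5 28 0 46.1
42.5 28 20 59.2
42.5 28 30 65.3
42.5 32 20 52.6
42.5 32 25 55.9
42.5 32 30 59.2
42.5 35 20 47.5
42.5 36 25 49.5
42.5 36 30 53.1
30 15 [(np.True_, np.float64(0.122)), (np.True_, np.float64(0.138)), (np.True_, np.float64(0.115))] [ 0.19  0.36  0.19  2.15 -1.09  0.34 -0.09]
30 20 [(np.True_, np.float64(0.181)), (np.True_, np.float64(0.194)), (np.True_, np.float64(0.165))] [ 0.24  0.37  0.16  2.13 -1.06  0.39 -0.02]
30 25 [(np.True_, np.float64(0.239)), (np.True_, np.float64(0.251)), (np.True_, np.float64(0.221))] [ 0.27  0.38  0.15  2.11 -1.04  0.45  0.05]
30 30 [(np.True_, np.float64(0.295)), (np.True_, np.float64(0.319)), (np.True_, np.float64(0.282))] [ 0.28  0.4   0.15  2.08 -1.03  0.51  0.12]
32 15 [(np.True_, np.float64(0.083)), (np.True_, np.float64(0.117)), (np.True_, np.float64(0.085))] [ 0.27  0.36  0.11  2.16 -1.2   0.31  0.03]
32 20 [(np.True_, np.float64(0.13)), (np.True_, np.float64(0.18)), (np.True_, np.float64(0.148))] [ 0.29  0.37  
[... 753 characters left out ...]
[(np.True_, np.float64(0.143)), (np.True_, np.float64(0.192)), (np.True_, np.float64(0.176))] [ 0.37  0.4   0.08  2.11 -1.18  0.5   0.3 ]
36 15 [(np.False_, np.float64(0.0)), (np.True_, np.float64(0.0)), (np.False_, np.float64(0.0))] [ 0.55  0.36 -0.21  2.19 -1.36  0.23  0.24]
36 20 [(np.True_, np.float64(0.0)), (np.True_, np.float64(0.0)), (np.True_, np.float64(0.0))] [ 0.49  0.37 -0.11  2.18 -1.36  0.32  0.32]
36 25 [(np.True_, np.float64(0.0)), (np.True_, np.float64(0.044)), (np.True_, np.float64(0.011))] [ 0.37  0.39  0.07  2.16 -1.35  0.45  0.39]
36 30 [(np.True_, np.float64(0.06)), (np.True_, np.float64(0.115)), (np.True_, np.float64(0.087))] [ 0.39  0.4   0.07  2.13 -1.27  0.51  0.4 ]
```

```bash
python3 - <<'E'
from kin import *
from bench import env
v,e=fit(); s=env.read_state(); q0=np.array(s["joint_positions"])
for th,ph in ((30,20),(32,20),(30,15),(34,25)):
    R=Rly(th,ph); q=q0; h=np.array([np.cos(np.radians(ph)),np.sin(np.radians(ph))])*24.6
    for c in ([-30,-8,150],[-30,-8,93],[0,0,93],[48,0,93],[50,22,93]):
        q,er=ik(w([c[0]-h[0],c[1]-h[1],c[2]]),R,q,v); print(th,ph,c,round(er,4),np.round(q,2),round(min((q-LO).min(),(HI-q).min()),2))
    Rc=C.T@R
    for a,b in ((38,42.5),(42.5,38)):
        S,x,z=np.meshgrid(np.linspace(52,220,200),[-a,a],np.linspace(-b,b,40))
        P=np.array([50-h[0],0,93])+(-S[...,None])*Rc[:,1]+x[...,None]*Rc[:,0]+z[...,None]*Rc[:,2]; P=P.reshape(-1,3)
        print("lamp side max x",P[(P[:,2]>186)&(P[:,2]<212)][:,0].max())
from h import plan,toc
R=Rly(30,20); h=24.6*np.array([np.cos(np.radians(20)),np.sin(np.radians(20))])
print(toc(s["ee_pos"])); plan(w([-30-h[0],-8-h[1],93]),R)
E
```

```text
30 20 [-30, -8, 150] 0.0 [ 0.33  0.14  0.21  2.26 -0.86  0.52 -0.09] 0.2
30 20 [-30, -8, 93] 0.0 [ 0.42  0.25  0.12  2.3  -1.12  0.43  0.19] 0.16
30 20 [0, 0, 93] 0.0 [ 0.38  0.28  0.12  2.25 -1.09  0.41  0.12] 0.18
30 20 [48, 0, 93] 0.0 [ 0.33  0.34  0.14  2.15 -1.05  0.43  0.03] 0.2
30 20 [50, 22, 93] 0.0 [ 0.29  0.33  0.13  2.16 -1.05  0.4  -0.  ] 0.17
lamp side max x 32.0455545073293
lamp side max x 35.35851594320003
32 20 [-30, -8, 150] 0.0 [ 0.35  0.14  0.21  2.27 -0.96  0.51  0.01] 0.19
32 20 [-30, -8, 93] 0.0 [ 0.43  0.25  0.13  2.32 -1.24  0.44  0.32] 0.12
32 20 [0, 0, 93] 0.0 [ 0.39  0.28  0.12  2.27 -1.22  0.42  0.26] 0.14
32 20 [48, 0, 93] 0.0 [ 0.34  0.35  0.14  2.17 -1.17  0.43  0.16] 0.19
32 20 [50, 22, 93] 0.0 [ 0.3   0.34  0.13  2.18 -1.18  0.4   0.14] 0.17
lamp side max x 28.571842195538494
lamp side max x 32.30037946581043
30 15 [-30, -8, 150] 0.0 [ 0.29  0.12  0.22  2.28 -0.84  0.45 -0.21] 0.18
30 15 [-30, -8, 93] 0.0 [ 0.41  0.23  0.1   2.32 -1.15  0.36  0.12] 0.13
30 15 [0, 0, 93] 0.0 [ 0.36  0.26  0.11  2.27 -1.12  0.35  0.05] 0.12
30 15 [48, 0, 93] 0.0 [ 0.3   0.33  0.14  2.17 -1.06  0.36 -0.05] 0.13
30 15 [50, 22, 93] 0.0 [ 0.26  0.32  0.13  2.19 -1.06  0.33 -0.09] 0.1
lamp side max x 27.602482770117888
lamp side max x 31.425302887367856
34 25 [-30, -8, 150] 0.0 [ 0.4   0.16  0.21  2.26 -1.03  0.58  0.19] 0.2
34 25 [-30, -8, 93] 0.0 [ 0.46  0.28  0.14  2.3  -1.27  0.52  0.47] 0.09
34 25 [0, 0, 93] 0.0 [ 0.42  0.31  0.13  2.25 -1.27  0.5   0.41] 0.09
34 25 [48, 0, 93] 0.0 [ 0.38  0.37  0.14  2.16 -1.23  0.5   0.32] 0.13
34 25 [50, 22, 93] 0.0 [ 0.35  0.35  0.12  2.17 -1.25  0.47  0.3 ] 0.11
lamp side max x 30.32232848176063
lamp side max x 33.08523674367381
[-55.83222558   1.50384762 203.57714969]
turn deg(tool) [ -6.72 -17.48   1.65]
shift cm (tool, now) [4.93 9.79 2.3 ]
shift cm (tool, after turn) [5.84 9.4  1.78]
```

servo_tool(motion=[[[-3.36, -8.74, 0.83, 0, 0, 0, 0.23], [-3.36, -8.74, 0.83, 0, 0, 0, 0.23], [0, 0, 0, 1.95, 3.13, 0.59, 0.23], [0, 0, 0, 1.95, 3.13, 0.59, 0.23], [0, 0, 0, 1.95, 3.13, 0.59, 0.23], [0, 0, 0, 0, 0, 0, 0.23], [0, 0, 0, 0, 0, 0, 0.23]]])

```text
time_s: 6.68
ee_pos: [0.472, -0.2043, 0.0921]
tool_rot: [[-0.857, 0.482, 0.179], [-0.152, 0.096, -0.984], [-0.492, -0.871, -0.009]]
wrist_force: [-0.0, 0.1, 0.4]
finger_gap: 0.231
```

```bash
python3 log.py; python3 - <<'E'
from kin import *
from h import *
s=st(); print(toc(s["ee_pos"]))
h=24.6*np.array([np.cos(np.radians(20)),np.sin(np.radians(20))]); R=Rly(30,20)
plan(w([-30-h[0],-8-h[1],93]),R)
snap("wrist","w3.png"); p=snap("scene"); cv2.imwrite("pics/s3.png",cv2.resize(p["color"][60:240,230:430],None,fx=4,fy=4,interpolation=2)[:600])
E
```

```text
6.675 [ 0.246  0.249  0.317  2.309 -1.161  0.452  0.18 ] [ 0.472  -0.2043  0.0921]
6.675 [ 0.472  -0.2043  0.0921] [[-0.857, 0.482, 0.179], [-0.152, 0.096, -0.984], [-0.492, -0.871, -0.009]] [-0.   0.1  0.4] 0.23148448444750067 [ 0.25  0.25  0.32  2.31 -1.16  0.45  0.18]
[-57.70381899 -16.58814854  92.08679409]
turn deg(tool) [-0.94 -2.67  0.54]
shift cm (tool, now) [-0.43  0.14  0.12]
shift cm (tool, after turn) [-0.42  0.14  0.14]
```

View pics/w3.png

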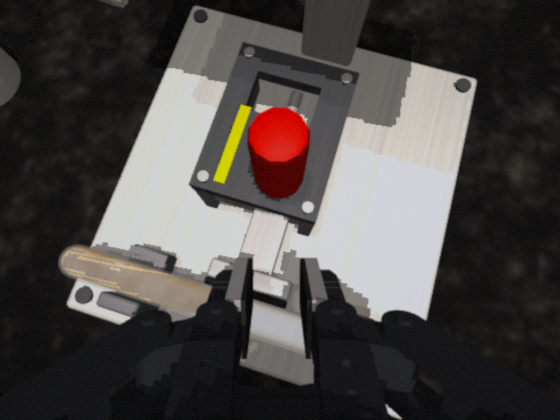

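View pics/s3.png

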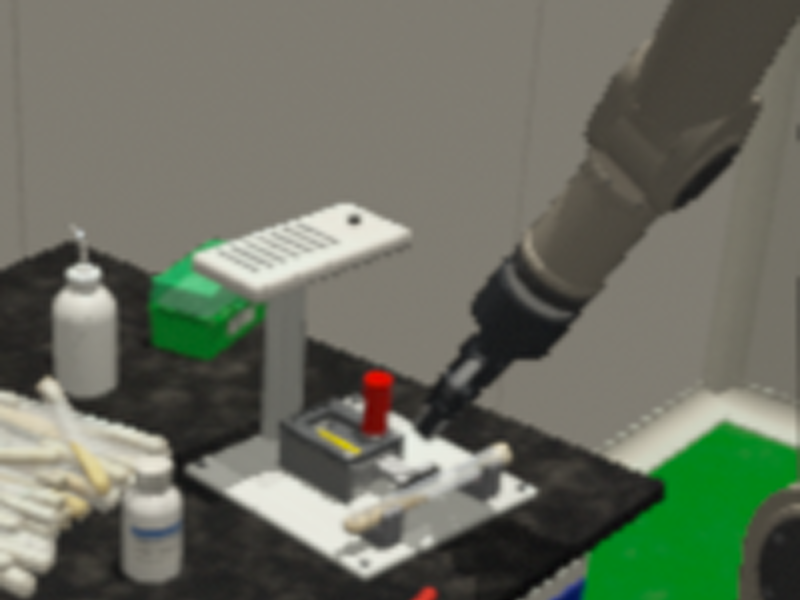

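The wrist view shows the two fingers at (250,300) and (315,300) straddling the line to the grip at (278,155). The lamp is clear. I'll push the grip with the finger pair as a V, with a 20 mm gap on the 24 mm grip. This keeps the hand well in front of the lamp.

servo_tool(motion=[[[0, 0, 0, -1.48, 0.83, 0.1, 0.23], [0, 0, 0, -1.48, 0.83, 0.1, 0.23], [0, 0, 0, 0, 0, 0, 0.23], [0, 0, 0, -0.62, 0.35, 0.22, 0.23], [0, 0, 0, -0.62, 0.35, 0.22, 0.23], [0, 0, 0, 0, 0, 0, 0.23]]])

```text
time_s: 7.52
ee_pos: [0.5192, -0.2006, 0.0907]
tool_rot: [[-0.859, 0.479, 0.181], [-0.153, 0.099, -0.983], [-0.489, -0.872, -0.012]]
wrist_force: [-7.4, 2.0, 5.0]
finger_gap: 0.234
```

```bash
python3 log.py; python3 - <<'E'
from kin import *
from h import *
s=st(); print(toc(s["ee_pos"]), "force clamp",C.T@s["wrist_force"])
p=snap("wrist","w4.png")
for d in env.silhouettes(p,"grip_mid")[:1]:
    Q=(pts(p,d["region"])-O)@C*1000; print(d["conf"],np.round(np.percentile(Q,[2,50,98],axis=0),1)); T=Q[Q[:,2]>108]; print("cap",T.mean(0),len(T))
E
```

```text
7.525 [ 0.198  0.309  0.309  2.228 -1.139  0.448  0.093] [ 0.5192 -0.2006  0.0907]
7.525 [ 0.5192 -0.2006  0.0907] [[-0.859, 0.479, 0.181], [-0.153, 0.099, -0.983], [-0.489, -0.872, -0.012]] [-7.4  2.   5. ] 0.2336390041403643 [ 0.2   0.31  0.31  2.23 -1.14  0.45  0.09]
[-11.31331615  -7.18374169  90.6611741 ] force clamp [-7.60837836  1.05456969  5.00401687]
0.71 [[ -1.9 -11.6  73.7]
 [  8.   -1.6 111.5]
 [ 19.3   9.1 113. ]]
cap [  8.78817843  -1.27388511 111.47024204] 3519
```

View pics/w4.png

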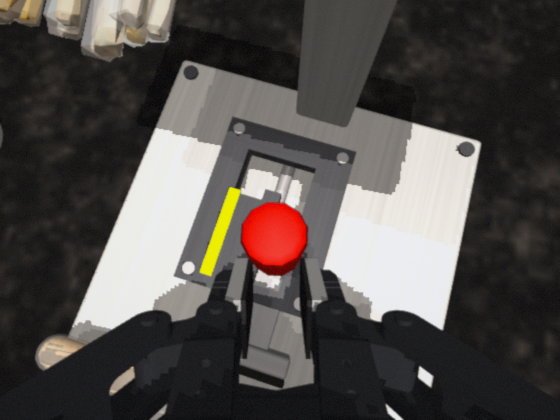

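The grip sits in the V at (273,238) and has moved about 10 mm, at a sensible 8 N. I'll continue the push.

servo_tool(motion=[[[0, 0, 0, -0.75, 0.42, 0.27, 0.23], [0, 0, 0, -0.75, 0.42, 0.27, 0.23], [0, 0, 0, -0.75, 0.42, 0.27, 0.23], [0, 0, 0, -0.75, 0.42, 0.27, 0.23], [0, 0, 0, 0, 0, 0, 0.23], [0, 0, 0, 0, 0, 0, 0.23]]])

```text
time_s: 8.38
ee_pos: [0.5534, -0.2042, 0.0901]
tool_rot: [[-0.86, 0.478, 0.182], [-0.152, 0.101, -0.983], [-0.488, -0.873, -0.014]]
wrist_force: [-10.7, 3.0, 6.5]
finger_gap: 0.231
```

```bash
python3 log.py; python3 - <<'E'
from kin import *
from h import *
s=st(); print(toc(s["ee_pos"]), "force clamp",C.T@s["wrist_force"])
p=snap("wrist","w5.png")
for d in env.silhouettes(p,"grip_mid")[:1]:
    Q=(pts(p,d["region"])-O)@C*1000; print(d["conf"],np.round(np.percentile(Q,[2,50,98],axis=0),1)); T=Q[Q[:,2]>108]; print("cap",T.mean(0),len(T))
E
```

```text
8.375 [ 0.173  0.357  0.316  2.158 -1.114  0.461  0.034] [ 0.5534 -0.2042  0.0901]
8.375 [ 0.5534 -0.2042  0.0901] [[-0.86, 0.478, 0.182], [-0.152, 0.101, -0.983], [-0.488, -0.873, -0.014]] [-10.7   3.    6.5] 0.23068920081170594 [ 0.17  0.36  0.32  2.16 -1.11  0.46  0.03]
[23.06036933 -6.71675751 90.06546718] force clamp [-11.00391934   1.65881252   6.54715388]
0.71 [[ 31.5 -11.6  80.1]
 [ 41.5  -1.7 111.5]
 [ 52.6   9.2 113. ]]
cap [ 42.09357443  -1.33302887 111.4803876 ] 3553
```

View pics/w5.png

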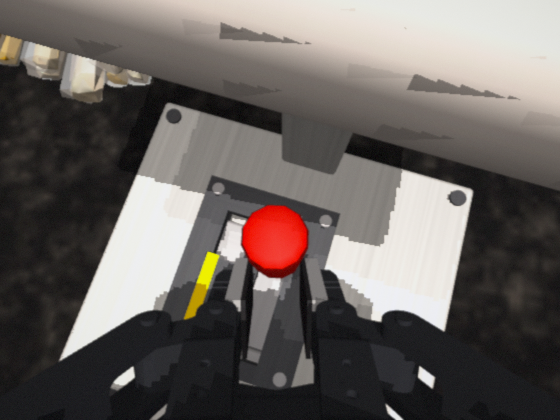

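servo_tool(motion=[[[0, 0, 0, -0.42, 0.23, 0.15, 0.23], [0, 0, 0, 0, 0, 0, 0.23], [0, 0, 0, 0, 0, 0, 0.23]]])

```text
time_s: 8.85
ee_pos: [0.5581, -0.2048, 0.09]
tool_rot: [[-0.86, 0.477, 0.182], [-0.152, 0.101, -0.983], [-0.488, -0.873, -0.015]]
wrist_force: [-11.6, 3.2, 7.8]
finger_gap: 0.229
```

```bash
python3 - <<'E'
from kin import *
from h import *
s=st(); print(toc(s["ee_pos"]), "force clamp",C.T@s["wrist_force"])
R=np.array(s["tool_rot"]); print("cx",R.T@C[:,0],"cy",R.T@C[:,1])
E
```

```text
8.85 [ 0.5581 -0.2048  0.09  ] [[-0.86, 0.477, 0.182], [-0.152, 0.101, -0.983], [-0.488, -0.873, -0.015]] [-11.6   3.2   7.8] 0.22920009935698227 [ 0.17  0.36  0.32  2.15 -1.11  0.46  0.03]
[27.80071745 -6.68396317 90.02696928] force clamp [-11.92417612   1.78778738   7.81930564]
cx [-0.83524351  0.46174166  0.29860161] cy [-0.25386184  0.15789925 -0.95426516]
```

servo_tool(motion=[[[0, 0, 0, -0.2, 0.12, -0.73, 0.23], [0, 0, 0, -0.2, 0.12, -0.73, 0.23], [0, 0, 0, -0.2, 0.12, -0.73, 0.23], [0, 0, 0, 0, 0, 0, 0.23], [0, 0, 0, 0, 0, 0, 0.23]]])

```text
time_s: 9.48
ee_pos: [0.5607, -0.1847, 0.0901]
tool_rot: [[-0.86, 0.478, 0.178], [-0.15, 0.096, -0.984], [-0.487, -0.873, -0.011]]
wrist_force: [-13.0, -1.2, 6.2]
finger_gap: 0.229
```

```bash
python3 - <<'E'
from kin import *
from h import *
s=st(); print(toc(s["ee_pos"]), "force clamp",C.T@s["wrist_force"])
p=snap("wrist","w6.png")
for d in env.silhouettes(p,"grip_mid")[:1]:
    Q=(pts(p,d["region"])-O)@C*1000; print(d["conf"],np.round(np.percentile(Q,[2,50,98],axis=0),1)); T=Q[Q[:,2]>108]; print("cap",T.mean(0),len(T))
E
```

```text
9.475 [ 0.5607 -0.1847  0.0901] [[-0.86, 0.478, 0.178], [-0.15, 0.096, -0.984], [-0.487, -0.873, -0.011]] [-13.   -1.2   6.2] 0.22853861132487444 [ 0.13  0.35  0.31  2.17 -1.11  0.43 -0.01]
[27.95349141 13.55708446 90.06060658] force clamp [-12.72975285  -2.7136049    6.16997543]
0.65 [[ 36.2   8.6  90.8]
 [ 46.2  18.2 111.6]
 [ 57.1  28.6 113.1]]
cap [ 46.78974201  18.47526352 111.53066562] 3521
```

View pics/w6.png

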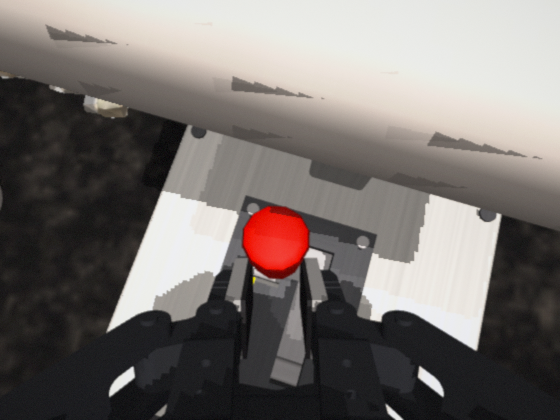

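servo_tool(motion=[[[0, 0, 0, -0.08, 0.05, -0.3, 0.23], [0, 0, 0, 0, 0, 0, 0.23], [0, 0, 0, 0, 0, 0, 0.23]]])

```text
time_s: 9.95
ee_pos: [0.561, -0.1824, 0.09]
tool_rot: [[-0.86, 0.478, 0.177], [-0.149, 0.095, -0.984], [-0.487, -0.873, -0.01]]
wrist_force: [-11.3, -1.9, 5.2]
finger_gap: 0.231
```

```bash
python3 - <<'E'
from kin import *
from h import *
s=st(); print(toc(s["ee_pos"]), "force clamp",C.T@s["wrist_force"])
p=snap("wrist")
for d in env.silhouettes(p,"grip_mid")[:1]:
    Q=(pts(p,d["region"])-O)@C*1000; T=Q[Q[:,2]>108]; print("cap",T.mean(0),len(T))
E
```

```text
9.95 [ 0.561  -0.1824  0.09  ] [[-0.86, 0.478, 0.177], [-0.149, 0.095, -0.984], [-0.487, -0.873, -0.01]] [-11.3  -1.9   5.2] 0.2309938679629788 [ 0.12  0.35  0.31  2.17 -1.11  0.42 -0.01]
[27.97903081 15.91173438 90.03786947] force clamp [-10.94610715  -3.208428     5.2222574 ]
cap [ 46.86328455  20.79293594 111.51122782] 3538
```

servo_tool(motion=[[[0, 0, 0, 0.33, -0.18, -0.12, 0.23], [0, 0, 0, 0.33, -0.18, -0.12, 0.23], [0, 0, 0, 0.33, -0.18, -0.12, 0.23], [0, 0, 0, 0.42, -0.23, -0.15, 0.23], [0, 0, 0, 0, 0, 0, 0.23]]])

```text
time_s: 10.68
ee_pos: [0.5476, -0.1804, 0.0916]
tool_rot: [[-0.858, 0.482, 0.177], [-0.151, 0.093, -0.984], [-0.491, -0.871, -0.007]]
wrist_force: [-3.0, -4.4, 0.2]
finger_gap: 0.227
```

```bash
python3 - <<'E'
from kin import *
from h import *
s=st(); print(toc(s["ee_pos"]), "force clamp",C.T@s["wrist_force"])
p=snap("wrist","w7.png")
for d in env.silhouettes(p,"grip_mid")[:1]:
    Q=(pts(p,d["region"])-O)@C*1000; T=Q[Q[:,2]>108]; print("cap",T.mean(0),len(T))
E
```

```text
10.675 [ 0.5476 -0.1804  0.0916] [[-0.858, 0.482, 0.177], [-0.151, 0.093, -0.984], [-0.491, -0.871, -0.007]] [-3.  -4.4  0.2] 0.2274978058368173 [ 0.14  0.33  0.3   2.2  -1.13  0.41  0.02]
[14.46959674 16.26824115 91.55493614] force clamp [-2.47038039 -4.70152545  0.15396139]
cap [ 36.64057905  20.79240082 111.53781526] 3408
```

View pics/w7.png

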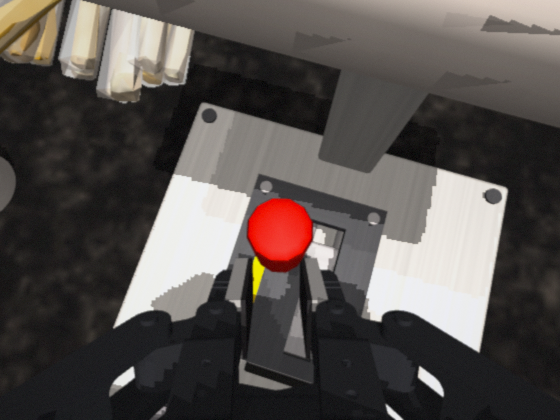

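The grip has dropped to about x = 38, y = 21, and the spring load is off the fingers. Backing away now.

servo_tool(motion=[[[0, 0, 0, 0.84, -0.46, -0.29, 0.23], [0, 0, 0, 1.67, -0.93, -0.59, 0.23], [0, 0, 0, 1.67, -0.93, -0.59, 0.23], [0, 0, 0, 0, -4, 0, 0.5], [0, 0, 0, 0, -4, 0, 0.5], [0, 0, 0, 0, -3, 0, 0.5], [0, 0, 0, 0, 0, 0, 0.5]]])

```text
time_s: 11.65
ee_pos: [0.4458, -0.1827, 0.1894]
tool_rot: [[-0.855, 0.485, 0.182], [-0.154, 0.098, -0.983], [-0.495, -0.869, -0.009]]
wrist_force: [0.2, 0.2, -0.2]
finger_gap: 0.503
```

```bash
python3 log.py; python3 - <<'E'
from kin import *
from h import *
s=st(); print(toc(s["ee_pos"]), "force clamp",C.T@s["wrist_force"])
p=snap("wrist","w8.png")
for d in env.silhouettes(p,"grip_mid")[:1]:
    Q=(pts(p,d["region"])-O)@C*1000; T=Q[Q[:,2]>108]; print("cap",T.mean(0),len(T))
for d in env.silhouettes(p,"tube")[:1]:
    Q=(pts(p,d["region"])-O)@C*1000; Q=Q[(Q[:,2]>30)&(Q[:,2]<52)]; print("tube",d["conf"],np.round(np.percentile(Q,[1,50,99],axis=0),1),cv2.minAreaRect(Q[:,:2].astype(np.float32)))
# tube grasp plan: tool down, z along -cx? candidates
v,e=fit(); print(np.abs(e).max())
q0=np.array(s["joint_positions"])
for nm,z in (("z=+cx",C[:,0]),("z=-cx",-C[:,0])):
    f=np.array([0,0,-1.]); R=np.stack([np.cross(f,z),f,z],1)
    for seed in (q0,np.array([.4,.2,0,2.2,0,.7,0]),np.array([.4,.2,0,2.2,0,.7,1.5]),np.array([.4,.2,0,2.2,0,.7,-1.5])):
      for c in ([-70,0,120],[-70,0,38]):
        q,er=ik(w(c),R,seed,v); print(nm,c,round(er,4),np.round(q,2))
    plan(w([-70,0,120]),R)
E
```

```text
11.65 [ 0.064 -0.019  0.451  2.297 -0.649  0.552 -0.367] [ 0.4458 -0.1827  0.1894]
11.65 [ 0.4458 -0.1827  0.1894] [[-0.855, 0.485, 0.182], [-0.154, 0.098, -0.983], [-0.495, -0.869, -0.009]] [ 0.2  0.2 -0.2] 0.5028551739838698 [ 0.06 -0.02  0.45  2.3  -0.65  0.55 -0.37]
[-86.34431974   1.69769856 189.37256537] force clamp [ 0.19613274  0.19523239 -0.22386612]
cap [ 35.66014434  20.86552184 111.42481824] 891
tube 0.67 [[-79.8 -88.7  36.7]
 [-70.3  23.3  43.6]
 [-61.4  96.4  46.2]] ((-70.5689697265625, 4.291313171386719), (19.629249572753906, 191.70333862304688), 0.08653934299945831)
0.0009036457144999954
z=+cx [-70, 0, 120] 0.0 [ 0.02  0.29  0.33  2.04 -0.12  0.83  0.3 ]
z=+cx [-70, 0, 38] 0.0 [ 0.08  0.42  0.27  2.1  -0.18  0.64  0.34]
z=+cx [-70, 0, 120] 0.0 [ 0.33  0.27 -0.04  2.04  0.01  0.83  0.16]
z=+cx [-70, 0, 38] 0.0 [ 0.36  0.4  -0.08  2.09  0.05  0.65  0.13]
z=+cx [-70, 0, 120] 0.0 [ 0.12  0.28  0.21  2.04 -0.08  0.83  0.25]
z=+cx [-70, 0, 38] 0.0 [ 0.05  0.42  0.31  2.1  -0.21  0.65  0.37]
z=+cx [-70, 0, 120] 0.0 [ 0.58  0.28 -0.33  2.03  0.12  0.84  0.05]
z=+cx [-70, 0, 38] 0.0 [ 0.65  0.43 -0.44  2.09  0.28  0.68 -0.09]
turn deg(tool) [-18.07 -71.09 -25.67]
shift cm (tool, now) [1.88 6.54 0.8 ]
shift cm (tool, after turn) [0.23 6.63 1.71]
z=-cx [-70, 0, 120] 0.0 [-0.6   0.6   1.21  2.04 -0.69  0.98 -2.29]
z=-cx [-70, 0, 38] 0.0 [-0.46  0.67  1.01  2.1  -0.8   0.82 -2.21]
z=-cx [-70, 0, 120] 0.0 [-0.58  0.58  1.18  2.04 -0.66  0.97 -2.32]
z=-cx [-70, 0, 38] 0.0 [-0.33  0.56  0.81  2.1  -0.61  0.73 -2.39]
z=-cx [-70, 0, 120] 0.0 [ 1.11  0.43 -1.01  2.02  0.45  0.94  2.89]
z=-cx [-70, 0, 38] 0.0 [ 0.83  0.47 -0.65  2.08  0.43  0.72  2.92]
z=-cx [-70, 0, 120] 0.0 [-0.34  0.37  0.79  2.05 -0.35  0.86 -2.62]
z=-cx [-70, 0, 38] 0.0 [-0.02  0.44  0.39  2.1  -0.27  0.65 -2.71]
turn deg(tool) [ 27.82 104.56 -19.59]
shift cm (tool, now) [1.88 6.54 0.8 ]
shift cm (tool, after turn) [-0.23  6.63 -1.71]
```

View pics/w8.png

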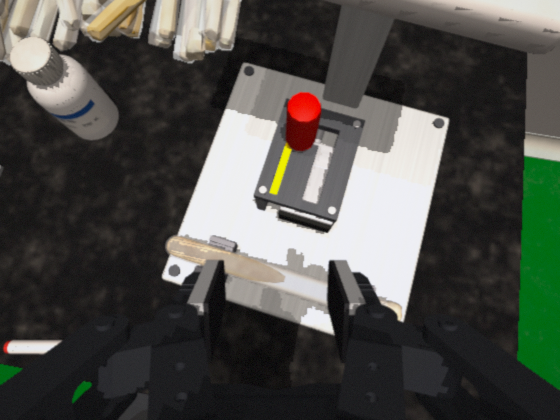

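The wrist view shows the grip standing in the notch at (303,125), beside the yellow stripe, and the jaw is clear of the tube, which lies from (180,245) to (395,310). It stays latched with nothing touching it. Next I'll turn the tool straight down over the tube.

servo_tool(motion=[[[-2.26, -8.89, -3.21, 0, 0, 0, 0.6], [-2.26, -8.89, -3.21, 0, 0, 0, 0.6], [-2.26, -8.89, -3.21, 0, 0, 0, 0.6], [-2.26, -8.89, -3.21, 0, 0, 0, 0.6], [-2.26, -8.89, -3.21, 0, 0, 0, 0.6], [-2.26, -8.89, -3.21, 0, 0, 0, 0.6], [-2.26, -8.89, -3.21, 0, 0, 0, 0.6], [-2.26, -8.89, -3.21, 0, 0, 0, 0.6], [0, 0, 0, -0.1, 3.3, 0.83, 0.6], [0, 0, 0, -0.1, 3.3, 0.83, 0.6], [0, 0, 0, 0, 0, 0, 0.6]]])

```text
time_s: 13.18
ee_pos: [0.4599, -0.1819, 0.1176]
tool_rot: [[-0.12, -0.007, 0.993], [-0.993, 0.001, -0.12], [0.0, -1.0, -0.007]]
wrist_force: [0.1, 0.1, -0.8]
finger_gap: 0.6
```

```bash
python3 log.py; python3 - <<'E'
from kin import *
from h import *
s=st(); print(toc(s["ee_pos"]))
p=snap("wrist","w9.png")
for d in env.silhouettes(p,"tube")[:1]:
    Q=(pts(p,d["region"])-O)@C*1000; Q=Q[(Q[:,2]>30)&(Q[:,2]<52)]; print("tube",d["conf"],np.round(np.percentile(Q,[1,50,99],axis=0),1),cv2.minAreaRect(Q[:,:2].astype(np.float32)))
f=np.array([0,0,-1.]); z=C[:,0]; R=np.stack([np.cross(f,z),f,z],1); plan(w([-70.5,4,38]),R)
E
```

```text
13.175 [-0.004  0.291  0.343  2.041 -0.128  0.837  0.292] [ 0.4599 -0.1819  0.1176]
13.175 [ 0.4599 -0.1819  0.1176] [[-0.12, -0.007, 0.993], [-0.993, 0.001, -0.12], [0.0, -1.0, -0.007]] [ 0.1  0.1 -0.8] 0.6002436750672486 [-0.    0.29  0.34  2.04 -0.13  0.84  0.29]
[-72.38823023   4.20097904 117.59617892]
tube 0.83 [[-80.1 -86.5  36.4]
 [-70.9  21.3  43.4]
 [-61.7  97.2  45.9]] ((-70.87451934814453, 4.6798553466796875), (191.50100708007812, 19.074682235717773), 89.8725357055664)
turn deg(tool) [ 0.05 -0.08  0.06]
shift cm (tool, now) [-0.11  8.26  0.01]
shift cm (tool, after turn) [-0.1   8.26  0.  ]
```

View pics/w9.png

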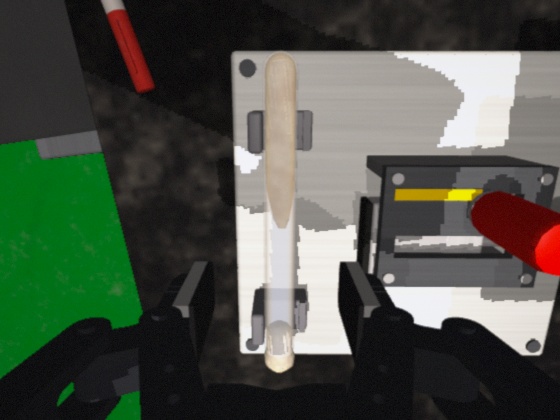

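The view shows the tube at column 280, midway between the fingers, with the jaw plate clear at column 367. Descending and gripping.

servo_tool(motion=[[[0, 0, 0, -0.1, 3, 0, 0.6], [0, 0, 0, 0, 3, 0, 0.6], [0, 0, 0, 0, 2.2, 0, 0.6], [0, 0, 0, 0, 0, 0, 0.6], [0, 0, 0, 0, 0, 0, 0], [0, 0, 0, 0, 0, 0, 0], [0, 0, 0, 0, 0, 0, 0], [0, 0, 0, 0, 0, 0, 0], [0, 0, 0, 0, 0, 0, 0]]], newtons=30)

```text
time_s: 14.4
ee_pos: [0.4634, -0.1831, 0.0406]
tool_rot: [[-0.122, 0.004, 0.993], [-0.993, -0.002, -0.122], [0.001, -1.0, 0.004]]
wrist_force: [-0.3, 1.0, 6.5]
finger_gap: 0.221
```

```bash
python3 log.py; python3 - <<'E'
from kin import *
from h import *
s=st(); print(toc(s["ee_pos"]))
snap("wrist","w10.png")
E
```

```text
14.4 [ 0.037  0.417  0.304  2.09  -0.199  0.656  0.352] [ 0.4634 -0.1831  0.0406]
14.4 [ 0.4634 -0.1831  0.0406] [[-0.122, 0.004, 0.993], [-0.993, -0.002, -0.122], [0.001, -1.0, 0.004]] [-0.3  1.   6.5] 0.22132450973336662 [ 0.04  0.42  0.3   2.09 -0.2   0.66  0.35]
[-68.77218594   3.42048385  40.61136436]
```

View pics/w10.png

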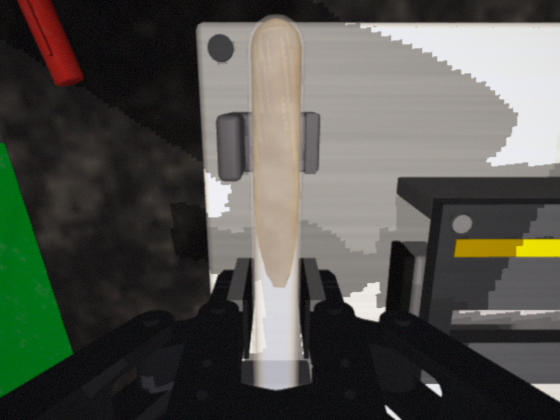

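The grip reads 0.22, which is about 19 mm, so the tube is held between the pads. Lifting, then carrying left at height.

servo_tool(motion=[[[0, 0, 0, 0, -2, 0, 0], [0, 0, 0, 0, -4, 0, 0], [0, 0, 0, 0, -5, 0, 0], [0, 0, 0, 0, -1, 0, 0], [0, 0, 0, 0, 0, 0, 0]]])

```text
time_s: 15.08
ee_pos: [0.4623, -0.1825, 0.1596]
tool_rot: [[-0.122, 0.003, 0.993], [-0.993, -0.001, -0.122], [0.001, -1.0, 0.003]]
wrist_force: [-0.4, 0.6, -0.1]
finger_gap: 0.218
```

```bash
python3 log.py; python3 - <<'E'
from kin import *
from h import *
s=st(); print(toc(s["ee_pos"]))
p=snap("scene"); cv2.imwrite("pics/s11.png",cv2.resize(p["color"][60:240,200:430],None,fx=3,fy=3,interpolation=2))
v,_=fit(); f=np.array([0,0,-1.]); z=np.array([1.,0,0]); R=np.stack([np.cross(f,z),f,z],1); q=np.array(s["joint_positions"])
for c in ([.455,0,.16],[.446,.218,.16],[.446,.218,.025]): q,e=ik(np.array(c),R,q,v); print(c,e,np.round(q,2))
plan([.446,.218,.16],R)
E
```

```text
15.075 [-0.028  0.229  0.364  2.006 -0.101  0.921  0.267] [ 0.4623 -0.1825  0.1596]
15.075 [ 0.4623 -0.1825  0.1596] [[-0.122, 0.003, 0.993], [-0.993, -0.001, -0.122], [0.001, -1.0, 0.003]] [-0.4  0.6 -0.1] 0.21775661928686782 [-0.03  0.23  0.36  2.01 -0.1   0.92  0.27]
[-69.98996168   3.94579915 159.61578146]
[0.455, 0, 0.16] 2.4691760071500854e-09 [-0.29  0.15  0.21  2.09 -0.04  0.91 -0.06]
[0.446, 0.218, 0.16] 2.7384819241130887e-09 [-0.6   0.22  0.07  2.   -0.02  0.93 -0.53]
[0.446, 0.218, 0.025] 1.1545854897154761e-09 [-0.58  0.43  0.05  2.1  -0.03  0.62 -0.51]
turn deg(tool) [-0.02 -6.99  0.06]
shift cm (tool, now) [-39.54  -0.19  -6.41]
shift cm (tool, after turn) [-40.02  -0.15  -1.55]
```

View pics/s11.png

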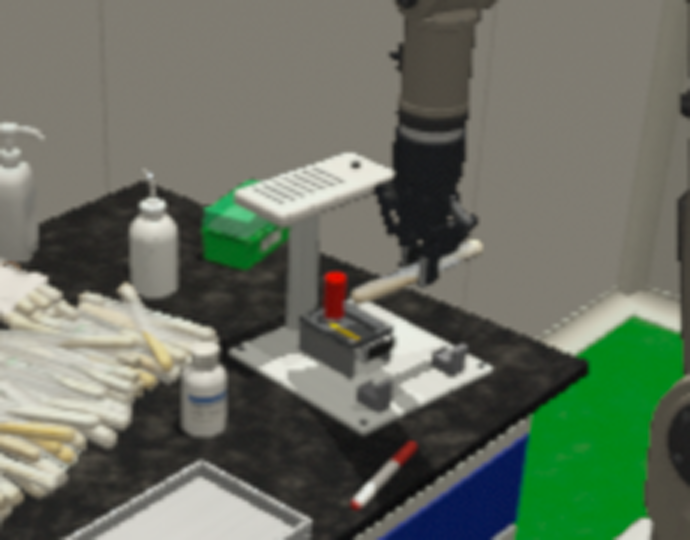

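The scene view shows the tube held level above the empty cradle, and the grip still in the notch at (335,290). Carrying it to the tray.

servo_tool(motion=[[[0, 0, 0, -2.5, 0, -0.4, 0], [0, 0, 0, -4.5, 0, -0.73, 0], [0, 0, 0, -5, 0, -0.81, 0], [0, 0, 0, -5, 0, -0.81, 0], [0, 0, 0, -5, 0, -0.81, 0], [0, 0, 0, -5, 0, -0.81, 0], [0, 0, 0, -5, 0, -0.81, 0], [0, 0, 0, -4.5, 0, -0.73, 0], [0, 0, 0, -3, 0, -0.5, 0], [0, -3.5, 0, 0, 0, 0, 0], [0, -3.5, 0, 0, 0, 0, 0], [0, 0, 0, 0, 0, 0, 0]]])

```text
time_s: 16.62
ee_pos: [0.4454, 0.2167, 0.1566]
tool_rot: [[-0.001, -0.002, 1.0], [-1.0, -0.003, -0.001], [0.003, -1.0, -0.002]]
wrist_force: [-0.0, 0.4, -0.4]
finger_gap: 0.216
```

```bash
python3 log.py; python3 - <<'E'
from kin import *
from h import *
s=st()
p=snap("wrist","w12.png"); p2=snap("top","t12.png")
for P,nm in ((p,"wrist"),(p2,"top")):
  for l in ("tube","tray"):
    for d in env.silhouettes(P,l)[:2]:
        Q=pts(P,d["region"]); print(nm,l,round(d["conf"],2),np.round(np.percentile(Q,[1,50,99],axis=0),3).tolist())
f=np.array([0,0,-1.]); z=np.array([1.,0,0]); R=np.stack([np.cross(f,z),f,z],1); plan([.446,.218,.03],R)
E
```

```text
16.625 [-0.594  0.222  0.061  2.001 -0.015  0.922 -0.526] [0.4454 0.2167 0.1566]
16.625 [0.4454 0.2167 0.1566] [[-0.001, -0.002, 1.0], [-1.0, -0.003, -0.001], [0.003, -1.0, -0.002]] [-0.   0.4 -0.4] 0.2164872849081631 [-0.59  0.22  0.06  2.   -0.01  0.92 -0.53]
wrist tube 0.76 [[0.436, 0.18, 0.153], [0.445, 0.258, 0.159], [0.454, 0.311, 0.162]]
wrist tray 0.96 [[0.372, 0.127, 0.002], [0.463, 0.257, 0.004], [0.519, 0.336, 0.023]]
top tube 0.46 [[0.439, 0.124, 0.155], [0.446, 0.149, 0.161], [0.454, 0.178, 0.166]]
top tray 0.59 [[0.373, 0.1, -0.0], [0.47, 0.145, 0.005], [0.521, 0.333, 0.025]]
top tray 0.42 [[0.571, -0.283, 0.007], [0.617, -0.194, 0.209], [0.668, -0.106, 0.214]]
turn deg(tool) [-0.04 -0.03  0.1 ]
shift cm (tool, now) [-0.11 12.82 -0.05]
shift cm (tool, after turn) [-0.09 12.82 -0.04]
```

View pics/w12.png

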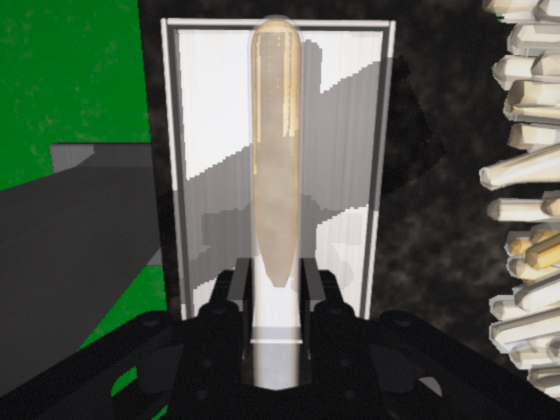

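View pics/t12.png

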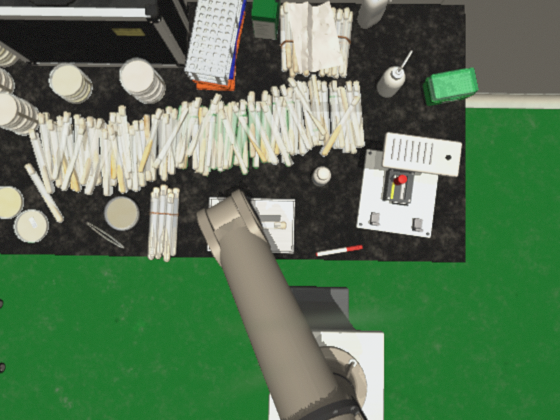

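The wrist view shows the tube centred over the tray, with its end at (275,20) inside the rim (165–393). The top view shows the clamp still latched with its cradle empty. Lowering.

servo_tool(motion=[[[0, 0, 0, -0.1, 4.5, 0, 0], [0, 0, 0, 0, 4.5, 0, 0], [0, 0, 0, 0, 3, 0, 0], [0, 0, 0, 0, 1, 0, 0], [0, 0, 0, 0, 0, 0, 0], [0, 0, 0, 0, 0, 0, 0]]])

```text
time_s: 17.68
ee_pos: [0.4478, 0.2187, 0.0297]
tool_rot: [[-0.0, 0.003, 1.0], [-1.0, -0.0, -0.0], [0.0, -1.0, 0.003]]
wrist_force: [0.7, 0.8, -0.0]
finger_gap: 0.216
```

```bash
python3 log.py; python3 -c "
from h import *
st()"
```

```text
17.675 [-0.583  0.419  0.05   2.089 -0.031  0.632 -0.513] [0.4478 0.2187 0.0297]
17.675 [0.4478 0.2187 0.0297] [[-0.0, 0.003, 1.0], [-1.0, -0.0, -0.0], [0.0, -1.0, 0.003]] [ 0.7  0.8 -0. ] 0.216180525936807 [-0.58  0.42  0.05  2.09 -0.03  0.63 -0.51]
```

servo_tool(motion=[[[0, 0, 0, 0, 0.5, 0, 0], [0, 0, 0, 0, 0.2, 0, 0], [0, 0, 0, 0, 0, 0, 0], [0, 0, 0, 0, 0, 0, 0]]])

```text
time_s: 18.18
ee_pos: [0.4468, 0.2181, 0.0215]
tool_rot: [[0.0, 0.001, 1.0], [-1.0, -0.001, 0.0], [0.001, -1.0, 0.001]]
wrist_force: [0.2, -0.0, -0.4]
finger_gap: 0.216
```

servo_tool(motion=[[[0, 0, 0, 0, 0.2, 0, 0], [0, 0, 0, 0, 0, 0, 0], [0, 0, 0, 0, 0, 0, 0]]])

```text
time_s: 18.55
ee_pos: [0.4469, 0.2182, 0.0213]
tool_rot: [[-0.0, 0.001, 1.0], [-1.0, -0.001, -0.0], [0.001, -1.0, 0.001]]
wrist_force: [-5.0, -1.9, 17.1]
finger_gap: 0.218
```

The tips have touched the tray floor (17 N, within the 40 N limit). Releasing with a slight lift, since the pads retract as they open.

servo_tool(motion=[[[0, 0, 0, 0, -0.15, 0, 0.22], [0, 0, 0, 0, 0, 0, 0.27], [0, 0, 0, 0, 0, 0, 0.32], [0, 0, 0, 0, 0, 0, 0.4], [0, 0, 0, 0, 0, 0, 0.6], [0, 0, 0, 0, 0, 0, 0.6], [0, 0, 0, 0, 0, 0, 0.6]]])

```text
time_s: 19.42
ee_pos: [0.4467, 0.2181, 0.021]
tool_rot: [[-0.0, 0.001, 1.0], [-1.0, -0.001, -0.0], [0.001, -1.0, 0.001]]
wrist_force: [0.1, 0.6, -1.2]
finger_gap: 0.598
```

```bash
python3 -c "
from h import *
st(); snap('wrist','w14.png')"
```

```text
19.425 [0.4467 0.2181 0.021 ] [[-0.0, 0.001, 1.0], [-1.0, -0.001, -0.0], [0.001, -1.0, 0.001]] [ 0.1  0.6 -1.2] 0.5984501004730479 [-0.58  0.43  0.05  2.09 -0.03  0.61 -0.51]
```

View pics/w14.png

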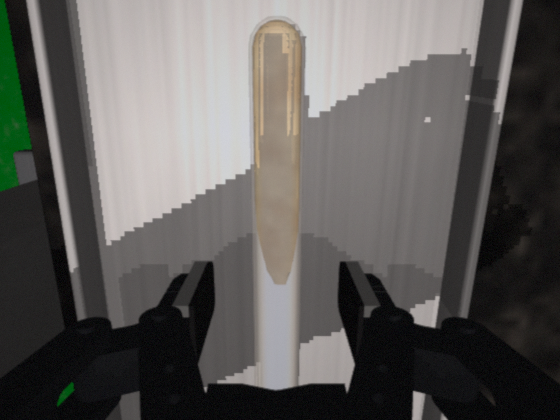

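The tube rests centred in the tray, free between the open fingers at columns 210 and 345. Retreating upward, then off toward the cart for a clear view.

servo_tool(motion=[[[0, 0, 0, 0, -2, 0, 0.6], [0, 0, 0, 0, -4, 0, 0.6], [0, 0, 0, 0, -5, 0, 0.6], [0, 0, 0, 0, -5, 0, 0.6], [0, 0, 0, 0, -5, 0, 0.6], [0, 0, 0, 4, 0, 0, 0.6], [0, 0, 0, 5, 0, 0, 0.6], [0, 0, 0, 5, 0, 0, 0.6], [0, 0, 0, 5, 0, 0, 0.6], [0, 0, 0, 0, 0, 0, 0.6], [0, 0, 0, 0, 0, 0, 0.6]]])

```text
time_s: 20.85
ee_pos: [0.4464, 0.0289, 0.2313]
tool_rot: [[0.0, 0.001, 1.0], [-1.0, -0.001, 0.0], [0.001, -1.0, 0.001]]
wrist_force: [0.2, 0.1, 0.3]
finger_gap: 0.601
```

```bash
python3 - <<'E'
from h import *
st()
for n in ("top","scene"):
    p=snap(n,n+"15.png")
    for l in ("tube","tray","grip_mid","reagent_bottle","marker","tube_bundle","lamp"):
        for d in env.silhouettes(p,l)[:1]:
            Q=pts(p,d["region"]); print(n,l,round(d["conf"],2),np.round(np.percentile(Q,[2,50,98],axis=0),3).tolist(), np.round(toc(np.median(Q,0))) if l=="grip_mid" else "")
E
```

```text
20.85 [0.4464 0.0289 0.2313] [[0.0, 0.001, 1.0], [-1.0, -0.001, 0.0], [0.001, -1.0, 0.001]] [0.2 0.1 0.3] 0.601452095170131 [-0.38  0.05  0.23  2.02 -0.01  1.07 -0.15]
top tube 0.89 [[0.437, 0.128, 0.004], [0.448, 0.212, 0.021], [0.458, 0.308, 0.027]] 
top tray 0.73 [[0.373, 0.101, -0.0], [0.439, 0.22, 0.005], [0.519, 0.335, 0.024]] 
top reagent_bottle 0.54 [[0.562, 0.007, 0.039], [0.578, 0.029, 0.077], [0.599, 0.047, 0.104]] 
top tube_bundle 0.84 [[0.35, 0.428, 0.009], [0.448, 0.461, 0.033], [0.545, 0.504, 0.04]] 
top lamp 0.92 [[0.573, -0.281, 0.202], [0.618, -0.195, 0.209], [0.662, -0.109, 0.213]] 
scene tube 0.89 [[0.435, 0.128, 0.005], [0.441, 0.224, 0.021], [0.467, 0.313, 0.027]] 
scene tray 0.78 [[0.368, 0.1, 0.001], [0.435, 0.226, 0.007], [0.518, 0.338, 0.024]] 
scene grip_mid 0.57 [[0.556, -0.183, 0.055], [0.564, -0.174, 0.075], [0.577, -0.166, 0.101]] [30. 25. 75.]
scene reagent_bottle 0.69 [[0.558, 0.012, 0.007], [0.57, 0.038, 0.053], [0.594, 0.051, 0.102]] 
scene marker 0.57 [[0.363, -0.092, 0.004], [0.374, -0.022, 0.011], [0.393, 0.034, 0.017]] 
scene tube_bundle 0.94 [[0.345, 0.437, 0.004], [0.431, 0.478, 0.033], [0.539, 0.507, 0.04]] 
scene lamp 0.61 [[0.567, -0.276, 0.025], [0.635, -0.21, 0.121], [0.658, -0.109, 0.213]]
```

View pics/top15.png

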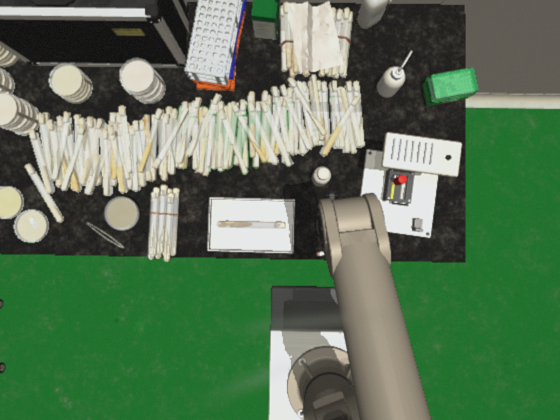

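View pics/scene15.png

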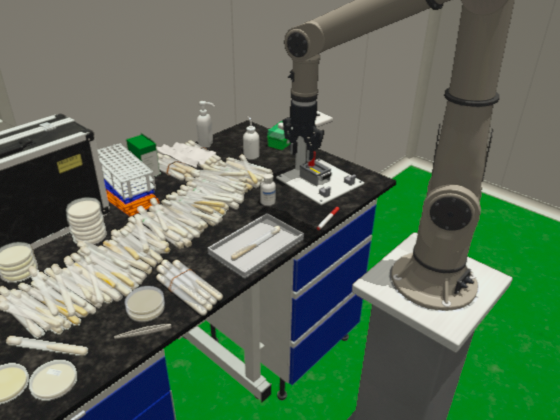

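The tube lies flat in the tray at (250,224) in the top view, with its top at z ≈ 0.025. The grip is still in the notch at (402,180). Bottle, bundle and lamp read the same as at the start. The marker shows in the scene view at its first place, but the arm hides it in the top view. The gripper touches nothing, so I'm handing in.

```bash
python3 -c "
from bench import env
print(env.hand_in())"
```

```text
the job is handed in; nothing more can be done
None
```

The clamp is latched open and the tube is lying inside the steel tray; I handed the job in at about 21 s of the 51 s allowed.

- **Latching:** I first tried to reach the grip with a straight 38° lean, but the arm ran into its joint limits there. I pulled back without touching anything. I then pushed the grip with the two fingertips as a V, leaned about 30° and turned about 17°, instead of grasping it. The grip went back to about 48 mm, left to its stop, and settled into the notch at about x = 38, y = 21 mm. It still stood there after I let go.
- **Tube:** I gripped it at its middle, lifted it straight up, and carried it to the tray. The fingertips touched the tray floor at 17 N before I released it, which is under the 40 N limit.
- **Last checks:** The tube spans about y = 0.128–0.31, inside the tray walls at about 0.10–0.335, and lies flat. The grip was still in the notch in the top view. The lamp, bottle and bundle read within a few millimetres of the start. The gripper was about 0.23 m up, touching nothing.
- **Checks that fell short:** In the last pictures the network missed the grip in the top view, and in the scene view the arm partly hid it. That last scene reading of about x = 30, y = 25 mm is biased, so I rely on the earlier wrist view for the latch position. The arm also hid the marker in the top view, but the scene view shows it where it began.

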